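# Turn the parts turntable until the gear wheel is at the pointer

## Robot

A 7-joint arm with a two-finger parallel gripper is mounted at the origin on a cart in front of the work surface, level with it; the furniture and walls round the work are solid. World frame = base frame: x ahead of the robot, y to its left, z up, the work surface at z = 0. Lengths are in m, angles in rad, forces in N, time in s.
With the tool pointing down it reaches from about 0.4 to 0.85 m from the base axis. Payload 4.5 kg.
Tool frame: the origin (TCP) lies on the centre line of the jaws, within the pads' length; the fingertips stand 14 mm ahead of it and the grasp point (between the pads) lies 5 mm behind it (nose_length is the distance from the TCP to the fingertips, in m); x points along the fingers, y is the direction in which the jaws open and shut, and the axes are right-handed (so a half turn about x gives the same grasp; the last joint's range is limited). The gripper opens to 88 mm and grips with 3 to 60 N. Pads are 18 mm wide; open, the fingers measure 123 mm over their backs; the gripper's body (75 mm by 187 mm) begins 45 mm behind the grasp point.
Start: joints at [-1.068, 0.689, -0.195, 1.565, 0.157, 0.902, -0.215], TCP at [0.282, 0.558, 0.253] pointing down, gripper open.
Joint ranges: [-3.01, 3.01], [-0.46, 2.08], [-1.47, 1.51], [0.13, 2.56], [-1, 4.14], [0.04, 2.09], [-2.66, 2.66]. Speed limits (rad/s): [2.57, 2.57, 3.14, 3.14, 3.14, 3.14, 3.14].

## Interface

Orientations are given as a unit quaternion [x, y, z, w].
In Python, from plant import get_state, snapshot, camera_params, finish_job, boxes_of, silhouettes, spot_point, nose_length gives the robot as it stands.
- The arm moves only by the tool apply_moves, never from a script. Its arguments are lists of equal length, an entry for each row: "delta_pos": the shift along the tool's x, y, z in cm, a list of three; "yaw": the turn about the tool's x in rad; "gripper": the opening in per cent of the stroke, from 0 (shut) to 100 (fully open). A call has 1 to 10 rows; each row is the pose to reach, as a shift and turn from the pose measured when the call began, along the tool's axes at that moment; what a row does not reach only later rows make up. A row lasts 1/12 s, in which the tool goes at most 41.7 mm and 7.16 degrees, less where a joint would pass 70% of its speed; a pose out of reach is approached as far as the arm can. A call with a gripper value outside its range is refused whole. The fingers move at their own pace and stop on an object; "force" is the grip in N (left out, the last holds). Time passes only in rows, so rows that repeat a pose let the fingers close. It gives the time, the measured TCP pose, the force and the opening at its end, in the units of the state.
- get_state(): the state, without advancing time (a new reading comes with each control period).
- snapshot(name): name is "scene" or "top" or "wrist"; returns the picture (400x640x3 uint8, red, green, blue); there is no depth.
- camera_params(name): a dict with "fovy" (degrees; the focal length in pixels is half the picture's height over the tangent of half this angle, whatever the lens; pixels are square), "cx", "cy" (the principal point, pixels), "dist" ([k1, k2, p1, p2, k3] as OpenCV has them; the pictures are not rectified), "position" and "orientation" of the camera in the world. Camera axes: x right, y down, z forward; pixel columns grow to the right and rows downward; lengths in m; the calibration is good to about 2 mm. A picture is of the moment at which its call begins: read the wrist's pose just before it. camera_params takes no time and is no camera call; for the wrist camera it gives the pose at the moment of the call.
- finish_job(): hands the job in, once; it reports no verdict.
Trained networks look in the newest picture that a camera, given by its name, has taken for a name from the list of things; names that differ only in an ending like _2 or _b are one class to them, and where a whole thing is asked for, a point or a joint stands for the part that bears it (a point fixed in the world has none). Each returns a list of dicts, best first, with "score" (0 to 1); they miss things now and then, are a little off and sometimes report something else, mostly with a low value. They report only what shows in the picture. A call takes as long as a camera call.
- boxes_of(thing, camera): "bbox" ([left, top, width, height] in pixels, round what is visible of it).
- silhouettes(thing, camera): "mask" (400x640 bool, what is visible of it) and "bbox" ([left, top, width, height] in pixels, round what is visible of it).
- spot_point(thing, camera): "pixel" ([column, row] in pixels: a listed point, or the origin of a listed thing).
The state is a dict: "clock": time; "q": joint angles; "qd": joint speeds; "joint_torque": joint torques, N m; "tool_pos": TCP position; "eef_rot": TCP orientation; "contact_force": force on the tool from outside, world axes, zero at the start; "moment": the same for the moment, N m; "opening": opening from 0.0 (shut) to 1.0 (fully open).
Only numpy, scipy, OpenCV 4.12 (cv2) and the standard library are available. Lean on these libraries where they do the work, as an engineer would, in place of code of your own. Each camera call takes 0.05 s, during which the arm holds its last target.

## Task

Bring the gear wheel round to the fitter: with the fingertips, gently push the parts turntable round by the upright posts on its rim until the toothed gear wheel stands squarely in line with the pointer of the turntable's foot, then leave the turntable at rest. Push only the turntable: do not touch or lift the parts standing on it, do not grip or jolt it, and leave the other things on the bench where they are.

Things in the scene. Friction and masses are not known exactly. Their poses are not given: they have to be found in the camera images.
- foot: fixed grey foot of the turntable. Origin on the turning axis at bench level, z up. Its pointer, a narrow arm that turns up and carries a flat steel diamond 30 mm across, reaches from under the disc along the foot's own -x axis, roughly towards the robot; the diamond lies just outside the rim, 124 to 154 mm from the axis, its inner corner aimed at the axis, 41 mm high above the bench
- turntable: disc 240 mm across; origin on its axis at the top face, 38 mm above the bench, z up. Turns endlessly about z; 1 to 2 N at the rim; stops when not pushed. Four upright steel posts, 12 mm thick, fixed at the rim on its +x, +y, -x, -y axes, 106 mm from the axis, rise 60 mm above the top face; push these sideways. Ribs 12 mm high from middle to posts part four bays; low boss in the middle
- gear_blank: steel gear wheel with teeth round its edge and a short hub, 72 mm in diameter, 24 mm high overall, lying flat; it stands loose in one of the four bays of the turntable, its centre about 66 mm from the turntable's axis; origin at the centre of its underside, z up. Not to be touched
- bush_1: plain brass bush (thick ring), 34 mm in diameter, 30 mm high; it stands loose in one of the four bays of the turntable, its centre about 66 mm from the turntable's axis; origin at the centre of its underside, z up. Not to be touched
- steel_block: plain steel block 32 x 45 x 28 mm high; it stands loose in one of the four bays of the turntable, its centre about 66 mm from the turntable's axis; origin at the centre of its underside, z up. Not to be touched
- coil_bobbin: flanged bobbin wound with copper wire, 56 mm in diameter, 48 mm high; it stands loose in one of the four bays of the turntable, its centre about 66 mm from the turntable's axis; origin at the centre of its underside, z up. Not to be touched
- oil_can: copper oil can with a bent spout, 76 x 91 mm, 177 mm high, loose on the bench to the left of the turntable; origin at the centre of its underside. To be left alone
- nut_tin: open steel tin of nuts, 74 mm in diameter, 45 mm high, loose on the bench to the left of the turntable; origin at the centre of its underside. To be left alone
- v_block: steel vee block 50 x 60 x 45 mm high, loose on the bench to the right of the turntable; origin at the centre of its underside. To be left alone

How it is judged:
At the end, for the whole second after the job is handed in: The centre of the gear wheel is within 14 mm of the line from the axis along the pointer, on the pointer's side; the turntable is still (under 0.05 rad/s); all four parts stand upright on the turntable; the oil can, the tin of nuts and the vee block are within 15 mm of where they were (y of gear_blank in the frame of foot between -0.014 and 0.014 m and x of gear_blank in the frame of foot below -0.03 m and angular speed of turntable below 0.05 rad/s and horizontal distance between each of gear_blank, bush_1, steel_block, coil_bobbin and turntable below 0.095 m and angle between each of gear_blank, bush_1, steel_block, coil_bobbin's own z axis and vertical below 0.2 rad and height (world z) of gear_blank between 0.03 and 0.046 m and height (world z) of bush_1 between 0.03 and 0.046 m and height (world z) of steel_block between 0.03 and 0.046 m and height (world z) of coil_bobbin between 0.03 and 0.046 m and distance of each of oil_can, nut_tin, v_block from where it was at the start of the episode below 0.015 m); the robot touches nothing.
It fails at once if a part standing on the turntable is touched by the robot (contact force between any of the fingers, the arm and gear_blank above 2 N or contact force between any of the fingers, the arm and bush_1 above 2 N or contact force between any of the fingers, the arm and steel_block above 2 N or contact force between any of the fingers, the arm and coil_bobbin above 2 N).
It fails at once if a part is lifted off the turntable or knocked over (height (world z) of any of gear_blank, bush_1, steel_block, coil_bobbin above 0.058 m or angle between any of gear_blank, bush_1, steel_block, coil_bobbin's own z axis and vertical above 0.4 rad).
It fails at once if the turntable is pushed, gripped or struck with more than 40 N (contact force between any of the fingers, the arm and turntable above 40 N).
It fails at once if the oil can, the tin of nuts or the vee block is shifted (distance of any of oil_can, nut_tin, v_block from where it was at the start of the episode above 0.02 m).
It also fails if it takes over 48 s, if anything falls off the work surface, if the arm or the gripper's body presses on something with over 40 N, if the wrist force passes 120 N, or if a joint passes its speed limit or range.

## Working session

There is one attempt and no reset: what is moved stays moved. The work goes in short steps, Python scripts to look and compute and a tool call to move; the robot and the scene stay as the last step left them, time stands still between calls to the robot, and variables do not carry over. Pictures are saved under pics/ and viewed, and the job is handed in when it is done.

Besides the shell and the picture viewer there is one more tool, called after "Emit:" by a JSON object that holds its "api" and its "payload", one argument or row to a line. apply_moves: Moves the arm, as the interface text tells. Its arguments: {"type":"object","properties":{"delta_pos":{"type":"array"},"yaw":{"type":"array"},"gripper":{"type":"array"},"force":{"type":"number"}},"required":["delta_pos","yaw","gripper"]}

```bash
mkdir -p pics; ls; python3 - <<'E'
from plant import *
import cv2
s=get_state();print(s['clock'],s['tool_pos'],s['eef_rot'],s['opening'],nose_length)
for n in ['scene','top']:
    im=snapshot(n);cv2.imwrite(f'pics/{n}0.png',im[:,:,::-1]);print(n,camera_params(n))
for t in ['foot','turntable','gear_blank','oil_can','nut_tin','v_block','bush_1','steel_block','coil_bobbin']:
    print(t,[(r['pixel'],r['score']) for r in spot_point(t,'top')[:2]],[(r['bbox'],r['score']) for r in boxes_of(t,'top')[:1]])
print(get_state()['clock'])
E
```

```text
pics
0.0 [0.28213813 0.55701401 0.25189634] [ 0.16352073  0.6878864  -0.16483797  0.68767849] 0.9985971692010748 0.014
scene {'fovy': 49.2196322687262, 'cx': 318.472390820738, 'cy': 199.1176806072465, 'dist': array([-0.02544628,  0.        ,  0.        ,  0.        ,  0.        ]), 'position': array([-0.11767002, -0.60802952,  0.47744266]), 'orientation': array([ 0.77734644, -0.32591501,  0.20277177, -0.49839295])}
top {'fovy': 52.054025401201606, 'cx': 311.32402409304393, 'cy': 199.07850851454754, 'dist': array([0.02405856, 0.        , 0.        , 0.        , 0.        ]), 'position': array([0.29370581, 0.07104143, 1.31298568]), 'orientation': array([-0.67221783,  0.73322499, -0.07638617,  0.06833344])}
foot [] [([291.5, 236.1, 4.0, 16.6], 0.47)]
turntable [([290.1, 203.0], 0.77)] [([254.4, 167.8, 75.3, 73.9], 0.91)]
gear_blank [([302.9, 219.7], 0.86)] [([291.4, 208.0, 22.1, 22.6], 0.93)]
oil_can [([200.2, 197.5], 0.87)] [([190.1, 186.2, 18.3, 24.3], 0.72)]
nut_tin [([213.7, 232.9], 0.72)] [([198.5, 224.0, 28.3, 21.3], 0.82)]
v_block [([410.6, 201.7], 0.89)] [([399.0, 190.5, 24.9, 24.4], 0.79)]
bush_1 [([271.8, 210.4], 0.65)] [([268.4, 203.6, 8.1, 15.6], 0.43)]
steel_block [([310.7, 195.7], 0.55), ([408.9, 203.6], 0.38)] [([302.1, 187.9, 14.3, 16.0], 0.68)]
coil_bobbin [([280.3, 181.6], 0.85)] [([273.2, 170.7, 16.6, 20.6], 0.7)]
1.0
```

```bash
python3 - <<'E'
import cv2
im=cv2.imread('pics/top0.png')
cv2.imwrite('pics/top0c.png',cv2.resize(im[150:270,180:340],None,fx=5,fy=5,interpolation=cv2.INTER_CUBIC))
E
cat > h.py <<'E'
import numpy as np, cv2
from plant import *
from scipy.spatial.transform import Rotation as R
def ray(cam,px):
    p=camera_params(cam); f=200/np.tan(np.radians(p['fovy'])/2)
    K=np.array([[f,0,p['cx']],[0,f,p['cy']],[0,0,1]])
    u=cv2.undistortPoints(np.array([[px]],float),K,p['dist'])[0,0]
    return p['position'],R.from_quat(p['orientation']).apply([u[0],u[1],1])
def at(cam,px,z):
    o,d=ray(cam,px); return o+d*(z-o[2])/d[2]
def proj(cam,X):
    p=camera_params(cam); f=200/np.tan(np.radians(p['fovy'])/2)
    K=np.array([[f,0,p['cx']],[0,f,p['cy']],[0,0,1]])
    Rw=R.from_quat(p['orientation']).inv()
    X=np.atleast_2d(X)
    return cv2.projectPoints(Rw.apply(X-p['position']),np.zeros(3),np.zeros(3),K,p['dist'])[0][:,0]
E
python3 - <<'E'
from h import *
for n,px,z in [('tt',(290.1,203),.038),('gear',(302.9,219.7),.038),('oil',(200.2,197.5),0),('tin',(213.7,232.9),0),('v',(410.6,201.7),0),('bush',(271.8,210.4),.038),('blk',(310.7,195.7),.038),('bob',(280.3,181.6),.038),('ptr',(293.5,244),.03)]:
    print(n,at('top',px,z).round(4))
E
```

```text
tt [0.5511 0.113  0.038 ]
gear [0.4942 0.077  0.038 ]
oil [0.6025 0.4055 0.    ]
tin [0.4824 0.3661 0.    ]
v [ 0.5291 -0.2784  0.    ]
bush [0.5323 0.1724 0.038 ]
blk [0.5691 0.0458 0.038 ]
bob [0.6236 0.139  0.038 ]
ptr [0.4215 0.1126 0.03  ]
```

View pics/top0c.png

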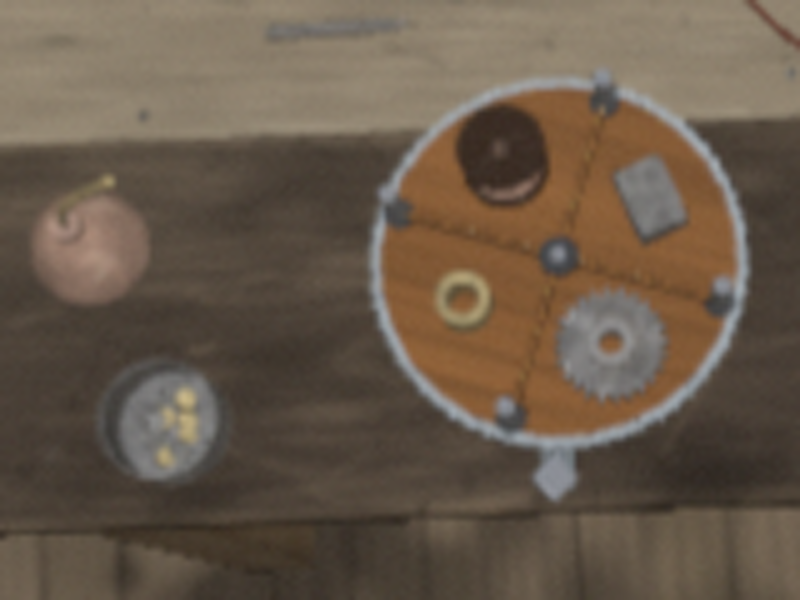

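View pics/scene0.png

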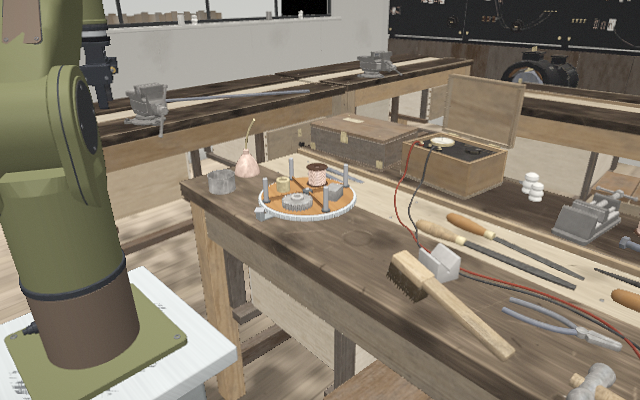

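The top view shows the gear at lower right of the disc (px ~302,219) and the pointer diamond at (291,244.6). The turntable therefore needs roughly 30° clockwise. I'll fit the geometry next.

```bash
python3 - <<'E'
from h import *
from scipy.optimize import least_squares
c=lambda a,b:(180+a/5,150+b/5)
tops=[c(604,80),c(388,193),c(724,287),c(507,406)]
P=np.array([at('top',p,.098)[:2] for p in tops]);print(P.round(4))
# order: far(+), left, right, near ; angles th, th+90, th-90, th+180
off=np.radians([0,90,-90,180])
f=lambda v:(np.c_[v[0]+.106*np.cos(v[2]+off),v[1]+.106*np.sin(v[2]+off)]-P).ravel()
r=least_squares(f,[.55,.11,0]);print('axis',r.x[:2],'th',np.degrees(r.x[2]),'res',r.fun.round(4))
m=silhouettes('turntable','top')[0]['mask'].astype(np.uint8)
cn=max(cv2.findContours(m,0,1)[0],key=len);W=np.array([at('top',q[0],.037)[:2] for q in cv2.convexHull(cn)])
g=least_squares(lambda v:np.hypot(*(W-v[:2]).T)-v[2],[.55,.11,.12],loss='soft_l1',f_scale=.003);print('disc',g.x)
A=r.x[:2]
gear=at('top',c(611,343),.060)[:2];d=at('top',c(556,473),.041)[:2]
for n,p in [('gear',gear),('diamond',d)]:
    v=p-A;print(n,p.round(4),np.hypot(*v).round(4),np.degrees(np.arctan2(v[1],v[0])))
print(R.from_quat(get_state()['eef_rot']).as_matrix().round(3))
E
```

```text
[[0.652  0.0693]
 [0.5921 0.2061]
 [0.5165 0.0078]
 [0.4558 0.1434]]
axis [0.55410482 0.10664128] th -20.779654266760407 res [ 0.0012 -0.0003 -0.0004 -0.0004  0.     -0.0002 -0.0008  0.0009]
disc [0.55496381 0.10663087 0.12074457]
gear [0.4944 0.0787] 0.0659 -154.96112453640936
diamond [0.4192 0.1195] 0.1356 174.5473164004118
[[ 0.     0.452  0.892]
 [ 0.     0.892 -0.452]
 [-1.     0.    -0.   ]]
```

Posts fit to about 1 mm. The axis is at (0.554, 0.107), the gear at -155° and the pointer at 174.5°, so the turn needed is -30.5°. I'll go round to the far side of the right-hand post with the jaws shut.

Emit:
{"api": "apply_moves", "payload": {
  "delta_pos": [
    [0,-2,2.6],
    [0,-4,5.2],
    [0,-6,7.8],
    [0,-8,10.4],
    [0,-10,13],
    [0,-12,15.6],
    [0,-14,18.2],
    [0,-16,20.8],
    [0,-18,23.4],
    [0,-20,26]
  ],
  "yaw": [0,0,0,0,0,0,0,0,0,0],
  "gripper": [0,0,0,0,0,0,0,0,0,0]
}}

```text
clock: 1.88
tool_pos: [0.4246, 0.2603, 0.2529]
eef_rot: [0.164, 0.688, -0.164, 0.688]
contact_force: [-0.2, 0.1, -0.4]
opening: 0.269
```

Emit:
{"api": "apply_moves", "payload": {
  "delta_pos": [
    [0,-2,2.6],
    [0,-4,5.2],
    [0,-6,7.8],
    [0,-8,10.4],
    [0,-10,13],
    [0,-12,15.6],
    [0,-14,18.2],
    [0,-16,20.8],
    [0,-18.5,24.2],
    [0,-18.5,24.2]
  ],
  "yaw": [0,0,0,0,0,0,0,0,0,0],
  "gripper": [0,0,0,0,0,0,0,0,0,0]
}}

```text
clock: 2.72
tool_pos: [0.5599, -0.0242, 0.2528]
eef_rot: [0.167, 0.685, -0.17, 0.688]
contact_force: [0.5, -1.7, 0.1]
opening: 0.004
```

Emit:
{"api": "apply_moves", "payload": {
  "delta_pos": [
    [1,0,0],
    [3,0,0],
    [5,0,0],
    [7,0,0],
    [9,0,0],
    [11,0,0],
    [12,0,0],
    [12,0,0]
  ],
  "yaw": [0,0,0,0,0,0,0,0],
  "gripper": [0,0,0,0,0,0,0,0]
}}

```text
clock: 3.38
tool_pos: [0.5585, -0.0241, 0.1304]
eef_rot: [0.166, 0.687, -0.17, 0.687]
contact_force: [-0.6, -0.2, -0.9]
opening: 0.011
```

```bash
python3 - <<'E'
from h import *
s=get_state();print(s['clock'],s['tool_pos'],s['contact_force'],s['opening'],R.from_quat(s['eef_rot']).as_matrix().round(3))
for n in ['top','scene']:
    im=snapshot(n)
    for p in proj(n,[s['tool_pos']+[0,0,-.014]]): print(n,p)
    im=im[150:270,230:390] if n=='top' else im[130:250,200:400]
    cv2.imwrite(f'pics/{n}1.png',cv2.resize(im[:,:,::-1],None,fx=4,fy=4,interpolation=cv2.INTER_CUBIC))
E
```

```text
3.3833 [ 0.55846374 -0.02409188  0.13043501] [-0.63740612 -0.18084753 -0.89498191] 0.01055200034966985 [[-0.001  0.461  0.887]
 [-0.006  0.887 -0.461]
 [-1.    -0.006  0.002]]
top [334.28558247 191.63009781]
scene [348.69402949 177.16195313]
```

View pics/top1.png

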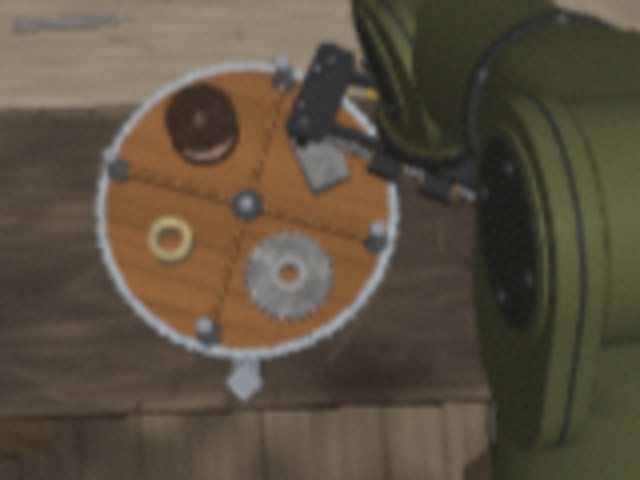

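View pics/scene1.png

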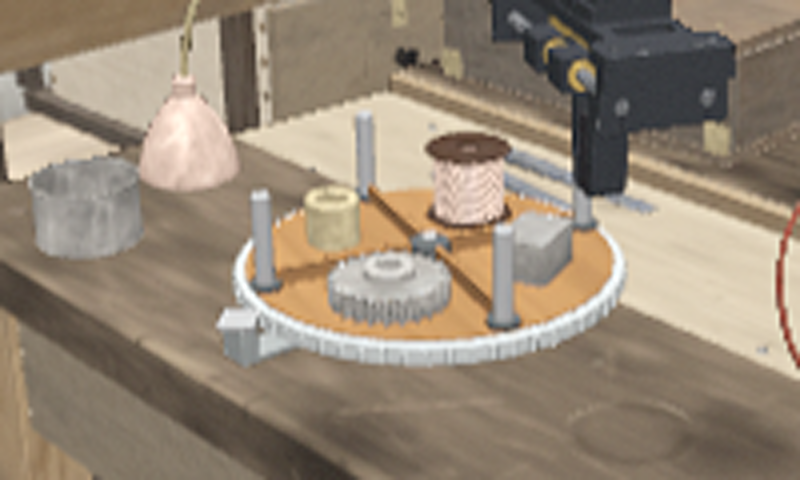

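Emit:
{"api": "apply_moves", "payload": {
  "delta_pos": [
    [1.5,0,0],
    [3,0,0],
    [4.5,0,0],
    [4.6,0,0],
    [4.6,0.2,-1],
    [4.6,0.4,-2],
    [4.6,0.4,-2.4],
    [4.6,0.4,-2.4]
  ],
  "yaw": [0,0,0,0,0,0,0,0],
  "gripper": [0,0,0,0,0,0,0,0]
}}

```text
clock: 4.15
tool_pos: [0.5399, -0.0084, 0.0877]
eef_rot: [0.166, 0.686, -0.169, 0.689]
contact_force: [-1.0, 0.1, 0.4]
opening: 0.004
```

Emit:
{"api": "apply_moves", "payload": {
  "delta_pos": [
    [0,0,-0.3],
    [0,0,-0.6],
    [0,0,-0.9],
    [0,0,-1.2],
    [0,0,-1.5],
    [0,0,-1.8],
    [0,0,-2.1],
    [0,0,-2.4]
  ],
  "yaw": [0,0,0,0,0,0,0,0],
  "gripper": [0,0,0,0,0,0,0,0]
}}

```text
clock: 4.82
tool_pos: [0.5185, 0.0025, 0.0876]
eef_rot: [0.166, 0.685, -0.169, 0.689]
contact_force: [0.6, -1.0, -0.2]
opening: -0.0
```

```bash
python3 - <<'E'
from h import *
s=get_state();print(s['clock'],s['tool_pos'],s['contact_force'],s['opening'],R.from_quat(s['eef_rot']).as_matrix().round(3))
for n in ['top','scene']:
    im=snapshot(n)
    im=im[150:270,230:390] if n=='top' else im[130:250,200:400]
    cv2.imwrite(f'pics/{n}2.png',cv2.resize(im[:,:,::-1],None,fx=4,fy=4,interpolation=cv2.INTER_CUBIC))
E
```

```text
4.8167 [0.518519   0.00251725 0.08758194] [ 0.56309897 -0.99606941 -0.18790646] -0.0003985908009539464 [[ 0.003  0.46   0.888]
 [-0.005  0.888 -0.46 ]
 [-1.    -0.003  0.005]]
```

View pics/top2.png

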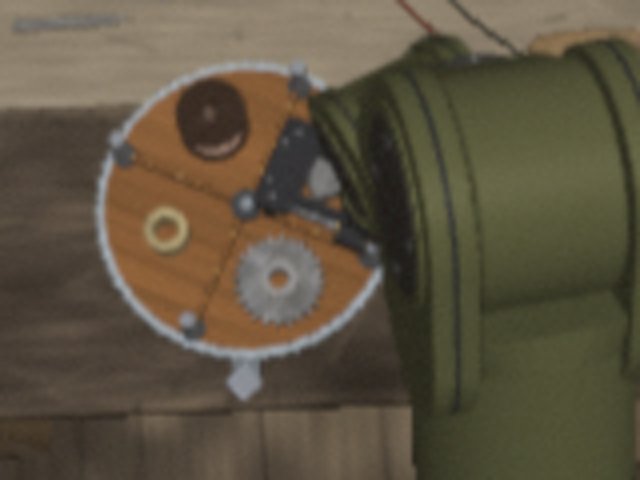

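View pics/scene2.png

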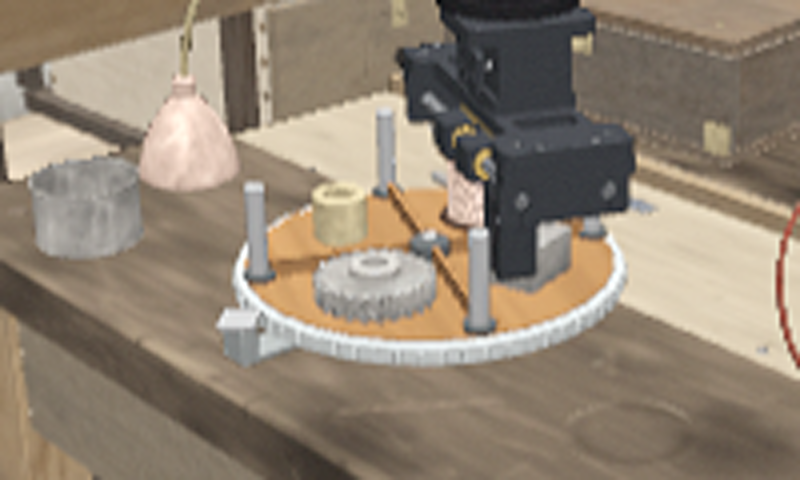

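The post is being pushed and the disc has turned about 8°, with light force and the fingertip above the block and gear. I'll carry on.

Emit:
{"api": "apply_moves", "payload": {
  "delta_pos": [
    [0,0,-0.4],
    [0,0,-0.8],
    [0,0,-1.2],
    [0,0,-1.6],
    [0,0.1,-2.0],
    [0,0.2,-2.4],
    [0,0.3,-2.8],
    [0,0.4,-3.1],
    [0,0.5,-3.4],
    [0,0.5,-3.6]
  ],
  "yaw": [0,0,0,0,0,0,0,0,0,0],
  "gripper": [0,0,0,0,0,0,0,0,0,0]
}}

```text
clock: 5.75
tool_pos: [0.4878, 0.0246, 0.0873]
eef_rot: [0.166, 0.686, -0.168, 0.688]
contact_force: [1.7, -0.7, -0.3]
opening: 0.005
```

```bash
cat > m.py <<'E'
import sys
from h import *
k=sys.argv[1]
s=get_state();print(s['clock'],s['tool_pos'],s['contact_force'])
for n in ['top','scene']:
    im=snapshot(n)
    c=im[150:270,230:390] if n=='top' else im[130:250,200:400]
    cv2.imwrite(f'pics/{n}{k}.png',cv2.resize(c[:,:,::-1],None,fx=4,fy=4,interpolation=cv2.INTER_CUBIC))
A=np.array([.5543,.1066]);ph=np.radians(174.5);u=np.array([np.cos(ph),np.sin(ph)])
for cam in ['top','scene']:
  for r in spot_point('gear_blank',cam)[:1]:
    p=at(cam,r['pixel'],.038)[:2]-A; print(cam,'spot',r['score'],r['pixel'],'along',p@u,'lat',-u[1]*p[0]+u[0]*p[1])
  for r in boxes_of('gear_blank',cam)[:1]:
    b=r['bbox'];p=at(cam,(b[0]+b[2]/2,b[1]+b[3]/2),.05)[:2]-A; print(cam,'box',r['score'],b,'along',p@u,'lat',-u[1]*p[0]+u[0]*p[1])
E
python3 m.py 3
```

```text
5.75 [0.48782252 0.02460348 0.08729162] [ 1.73337172 -0.749144   -0.2985278 ]
top spot 0.79 [292.1, 221.6] along 0.06331206677922947 lat 0.0013913772323687675
top box 0.89 [281.3, 213.3, 22.3, 17.8] along 0.06700089108518589 lat 0.003070783918174544
scene spot 0.59 [283.5, 200.1] along 0.06621186948861311 lat -0.006315091725816579
scene box 0.98 [269.6, 192.4, 27.8, 13.2] along 0.07726508066832467 lat 0.010084108767219071
```

View pics/top3.png

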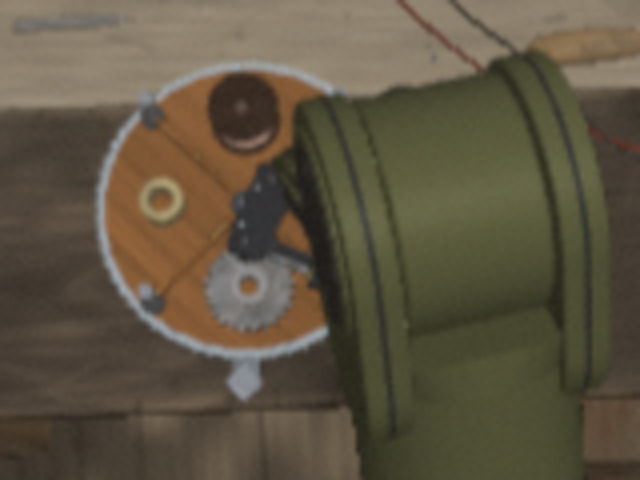

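View pics/scene3.png

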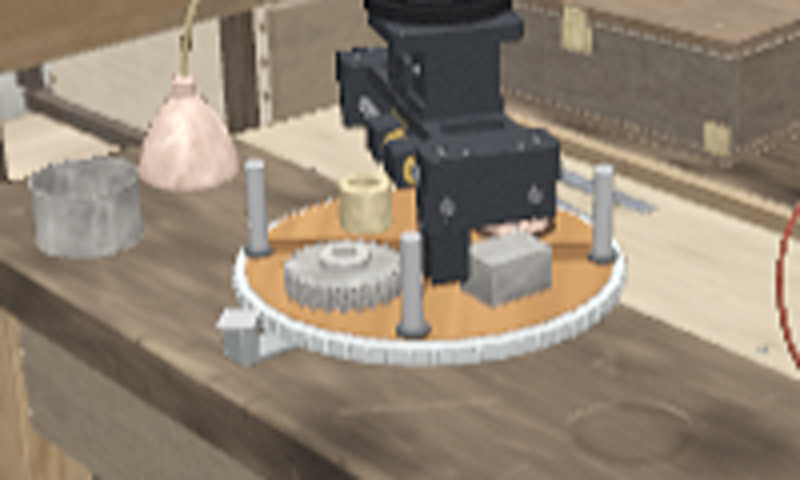

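Gear hub at crop (249,287), diamond at (244,380) and boss at (247,204): it is a couple of mm short. I'll nudge it on by about 5 mm at the post, then back off and rise.

Emit:
{"api": "apply_moves", "payload": {
  "delta_pos": [
    [0,0.1,-0.2],
    [0,0.2,-0.35],
    [0,0.2,-0.5],
    [0,0.2,-0.5]
  ],
  "yaw": [0,0,0,0],
  "gripper": [0,0,0,0]
}}

```text
clock: 6.38
tool_pos: [0.4844, 0.0285, 0.0872]
eef_rot: [0.166, 0.686, -0.168, 0.688]
contact_force: [0.3, 0.6, -0.4]
opening: 0.004
```

Emit:
{"api": "apply_moves", "payload": {
  "delta_pos": [
    [0,0,0.5],
    [0,0,1],
    [-1,0,1.5],
    [-3,0,1.5],
    [-6,0,1.5],
    [-9,0,1.5],
    [-12,0,1.5],
    [-15,0,1.5],
    [-15,0,1.5]
  ],
  "yaw": [0,0,0,0,0,0,0,0,0],
  "gripper": [0,0,0,0,0,0,0,0,0]
}}

```text
clock: 7.13
tool_pos: [0.5006, 0.0225, 0.2423]
eef_rot: [0.167, 0.683, -0.167, 0.691]
contact_force: [0.1, -0.2, 0.3]
opening: 0.007
```

Emit:
{"api": "apply_moves", "payload": {
  "delta_pos": [
    [0,-3,2],
    [0,-6,4],
    [0,-9,6],
    [0,-12,8],
    [0,-15,10],
    [0,-15,10]
  ],
  "yaw": [0,0,0,0,0,0],
  "gripper": [0,0,0,0,0,0]
}}

```text
clock: 7.63
tool_pos: [0.5197, -0.1668, 0.2423]
eef_rot: [0.169, 0.682, -0.174, 0.69]
contact_force: [0.3, -0.7, 0.1]
opening: 0.007
```

```bash
python3 m.py 4
```

```text
7.6333 [ 0.51969936 -0.16682323  0.24230068] [ 0.33631144 -0.71658573  0.11655892]
top spot 0.65 [292.6, 222.5] along 0.06615218590719212 lat 0.0030150641351558193
top box 0.81 [280.2, 210.4, 21.5, 23.1] along 0.06625847014423969 lat -0.0016117917820031745
scene spot 0.74 [220.1, 187.0] along 0.14317480774211794 lat -0.17753767532640657
scene box 0.97 [267.5, 189.4, 28.6, 15.1] along 0.0736128238229458 lat -0.001924483400972273
```

View pics/top4.png

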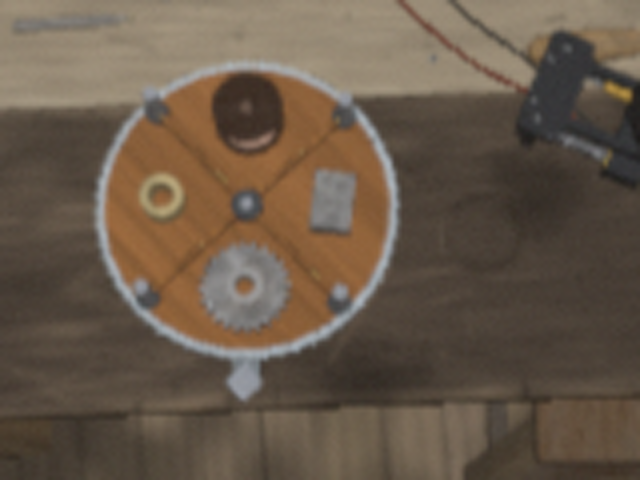

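View pics/scene4.png

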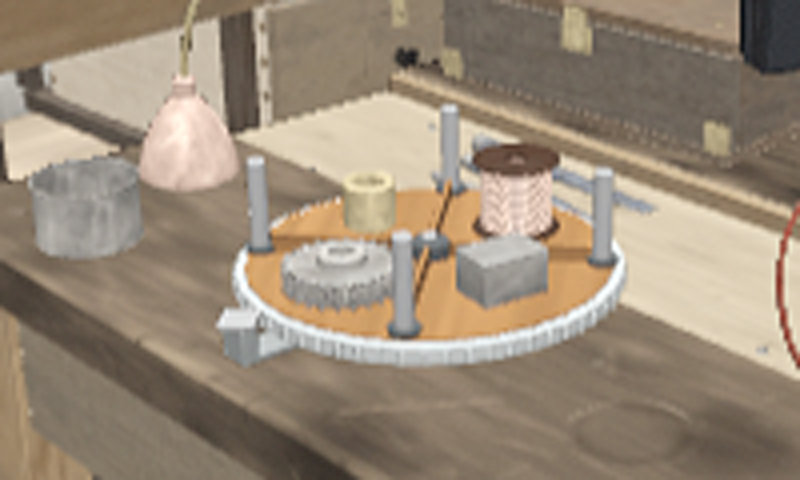

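In the top picture the hub (245,286) now lies on the line from the boss (247,205) to the diamond (244,380), to within about 1–3 mm. The arm is clear and all the parts are standing, so I'm handing in.

```bash
python3 -c "
from plant import *
print(finish_job())"
```

```text
the job is handed in; nothing more can be done
None
```

I turned the table about 30° clockwise by pushing the right-hand post with the closed fingertips. I then backed off, lifted clear and handed the job in at about 8 s of robot time. No verdict is reported at hand-in.

- **Alignment:** in the last top picture, the gear hub lies on the line from the axis to the pointer. The two top-camera estimates put it 3.0 mm to one side and 1.6 mm to the other, against the 14 mm limit. Its distance from the axis measured about 66 mm, as it should be.
- **Parts and bench:** all four parts are upright. The oil can and tin look unmoved in the pictures. The vee block was outside the last crops, so I did not re-check it, but the arm stayed well above it.
- **Contact:** wrist force read at most about 2 N at the end of each move. The fingertips were about 73 mm above the bench, higher than everything on the disc except the bobbin and the posts.
- **Stillness:** I did not measure the table's speed.
- **Disagreements:** the final scene-camera point for the gear was plainly wrong: it fell on the tin, so I ignored it. The scene-camera box agreed with the top view to about 2 mm sideways, though it read about 7 mm too far out along the pointer line.

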